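Hang the finish cupboard's door on its lift-off hinge pins

ROBOT

A 6-joint arm with a two-finger parallel gripper is mounted at the origin on the work surface. World frame = base frame: x ahead of the robot, y to its left, z up, the work surface at z = 0. Lengths are in m, angles in rad, forces in N, time in s.
With the tool pointing down it reaches from about 0.325 to 0.9 m from the base axis. Payload 6.1 kg.
Tool frame: the origin (TCP) lies midway between the tips of the shut fingers; the grasp point (between the pads) lies 19 mm behind it; z points along the fingers, y is the line along which they close (so a half turn about z gives the same grasp; the last joint's range is limited). The gripper opens to 87 mm and grips with 3 to 60 N. Pads are 19 mm wide; open, the fingers measure 117 mm over their backs; the gripper's body (75 mm by 190 mm) begins 51 mm behind the grasp point.
Start: joints at [1.161, 0.22, 1.526, -0, 1.395, -0.126], TCP at [0.175, 0.6, 0.223] pointing down, gripper open.
Joint ranges: [-2.98, 2.98], [-0.91, 2.08], [0.09, 2.57], [-1.24, 4.39], [0.2, 2.65], [-2.68, 2.68]. Speed limits (rad/s): [2.57, 2.57, 3.01, 3.14, 3.14, 3.14].

INTERFACE

Orientations are given as a rotation vector (axis times angle).
In Python, from plant import env gives the robot as it stands. The module is installed in compiled form; this text tells all that it offers.
- The arm moves only by the tool arm_command, never from a script. Its arguments are lists of equal length, an entry for each row: "slide": the shift along the tool's x, y, z in mm, a list of three; "angular": the turn, a rotation vector about the tool's x, y, z in rad, a list of three. In form: {"slide": [[tx, ty, tz], ...], "angular": [[ax, ay, az], ...]}. A call has 1 to 10 rows; each row is the pose to reach, as a shift and turn from the pose commanded when the call began, along the tool's axes at that moment; what a row does not reach only later rows make up. A row lasts 1/8 s, in which the tool goes at most 62.5 mm and 10.7 degrees, less where a joint would pass 70% of its speed; a pose out of reach is approached as far as the arm can. A call with a gripper value outside its range is refused whole. "hand" is the opening, from 0 (shut) to 1 (fully open), set as the call begins (left out, the last holds). The fingers move at their own pace and stop on an object; the grip force is fixed at half the most. Time passes only in rows, so rows that repeat a pose let the fingers close. It gives the time, the measured TCP pose, the force, the opening and the grip force at its end, in the units of the state.
- env.get_state(): the state, without advancing time (a new reading comes with each control period).
- env.get_image(name): name is "side" or "top" or "wrist"; returns (picture, depth): 384x512x3 uint8, red, green, blue; 384x512 float32, m along the optical axis (not along the pixel's ray), 0 where there is no reading.
- env.camera_info(name): a dict with "camera_matrix" (3x3 intrinsics, pixels), "dist" ([k1, k2, p1, p2, k3] as OpenCV has them; the pictures are not rectified), "R" (3x3) and "t" (3): a world point X has camera coordinates R X + t. Camera axes: x right, y down, z forward; pixel columns grow to the right and rows downward; lengths in m; the calibration is good to about 2 mm. A picture is of the moment at which its call begins: read the wrist's pose just before it. camera_info takes no time and is no camera call; for the wrist camera it gives the pose at the moment of the call.
- env.job_done(): hands the job in; it is judged then, once.
The state is a dict: "t": time; "q": joint angles; "joint_vel": joint speeds; "joint_efforts": joint torques, N m; "ee_pos": TCP position; "ee_rot": TCP orientation; "force": force on the tool from outside, world axes, zero at the start; "moment": the same for the moment, N m; "finger_gap": opening from 0.0 (shut) to 1.0 (fully open); "grip_force": force on a finger pad.
Only numpy, scipy, OpenCV 4.12 (cv2) and the standard library are available. Lean on these libraries where they do the work, as an engineer would, in place of code of your own. Each camera call takes 0.05 s, during which the arm holds its last target. There are 200 camera calls.

TASK

Take the small plywood door with the two steel hinge knuckles out of its slotted stand and hang it back on the open bench cupboard: lower both knuckles onto the two upright hinge pins until they are fully home, then let go. The door may hang at any swing angle. Leave the plain plywood front, which has no knuckles, standing in its own stand.

Things in the scene. Friction and masses are not known exactly. Their poses are not given: they have to be found in the camera images.
- door: Plywood door, 0.35 kg, upright. Origin: on the axis of its two steel knuckles (tubes, outer 40, bore 28, 24 mm tall), at the lower one's underside; the upper one is 115 mm higher. x runs from knuckles to free edge (at the start roughly world +y), y normal to its faces, z up. Panel 12 mm thick: x 24 to 164, z -25 to 155 mm; mass centre near x = 86. Pull on the +y face at x 146, z 60, 14 mm proud.
- lower_pin (a point): Foot of the lower hinge pin, 70 mm above the bench: the lower knuckle's underside rests here. Pin: upright steel taper 30 mm tall, 22 mm wide at the foot, 6 at the tip, on a disc 38 wide, 10 thick. -x points straight out of the cupboard's open front (roughly world +y), z up. Cupboard (fixed, 240 mm tall): front face at x = 30, y from -170 to 20 mm. A door hung with its x along -x is clear of it.
- upper_pin (a point): Foot of the upper hinge pin, same pin, disc and axes, exactly 115 mm above lower_pin, so the underside of its disc is 105 mm above lower_pin. The lower knuckle must therefore come in sideways between the pins, from the cupboard's front, with its underside 30 to 81 mm above lower_pin, before the door is lowered.
- panel: Plain front, same plywood panel and pull but no knuckles; stays in its stand. Origin: mid-width, mid-thickness, 25 mm above its lower edge; x along its width, z up. Door and panel each stand in a like fixed wooden stand, which one varies: lower edge 10 mm above the bench in a slot 15 wide, 76 long (under mid-panel), 40 mm deep, so lift the door over 40 mm to free it; neighbours about 160 mm apart.
Mind the look-alikes: they are no part of the job. Leave any green look-alike of the door alone. Leave any turquoise look-alike of the panel alone.

How it is judged:
By the outcome, as a careful person would: the job done as asked, in the order asked, and still so for the second after the job is handed in, with the robot touching nothing.
It also fails if it takes over 48 s, if anything falls off the work surface, if the arm or the gripper's body presses on something with over 40 N, if the wrist force passes 120 N, or if a joint passes its speed limit or range.

## Working session

There is one attempt and no reset: what is moved stays moved. The work goes in short steps, Python scripts to look and compute and a tool call to move; the robot and the scene stay as the last step left them, time stands still between calls to the robot, and variables do not carry over. Pictures are saved under pics/ and viewed, at most 10 in all, crops included, and the job is handed in when it is done.

Besides the shell and the picture viewer there is one more tool, called after "Emit:" as name(argument=value, ...), one argument or row to a line, values as JSON. arm_command: Moves the arm, as the interface text tells. Its arguments: {"type":"object","properties":{"slide":{"type":"array"},"angular":{"type":"array"},"hand":{"type":"number"}},"required":["slide","angular"]}

```bash
mkdir -p pics; cat > h.py <<'E'
import numpy as np, cv2, pickle
from scipy.spatial.transform import Rotation as Ro
from plant import env
def grab(names,tag):
    out={}
    for n in names:
        ci=env.camera_info(n); im,d=env.get_image(n)
        out[n]=(im,d,ci); cv2.imwrite(f'pics/{tag}_{n}.png',im[:,:,::-1])
    pickle.dump(out,open(f'{tag}.pkl','wb')); return out
def load(tag): return pickle.load(open(f'{tag}.pkl','rb'))
def cloud(f):
    im,d,ci=f; K=np.array(ci['camera_matrix']);h,w=d.shape
    u,v=np.meshgrid(np.arange(w),np.arange(h))
    p=cv2.undistortPoints(np.stack([u,v],-1).reshape(-1,1,2).astype(np.float64),K,np.array(ci['dist'],float)).reshape(h,w,2)
    X=np.dstack([p[...,0]*d,p[...,1]*d,d]); 
    W=(X-np.array(ci['t']))@np.array(ci['R']); W[d<=0]=np.nan
    return W
E
python3 - <<'E'
from h import *
o=grab(['side','top','wrist'],'a')
s=env.get_state();print(s)
for n in o: print(n,-np.array(o[n][2]['R']).T@o[n][2]['t'],np.array(o[n][2]['R'])[2])
cv2.imwrite('pics/a_st.png',np.hstack([o['side'][0],o['top'][0]])[:,:,::-1][:, :]) 
im=cv2.resize(cv2.imread('pics/a_st.png'),(800,300));
cv2.imwrite('pics/a_all.png',np.vstack([im,cv2.resize(cv2.imread('pics/a_wrist.png'),(400,300)).repeat(1,0) if 0 else np.hstack([cv2.resize(cv2.imread('pics/a_wrist.png'),(400,300)),np.zeros((300,400,3),np.uint8)])]))
E
```

```text
{'t': 0.15, 'q': array([ 1.16090975e+00,  2.21058101e-01,  1.52733923e+00, -9.17373151e-06,
        1.39471374e+00, -1.26097137e-01]), 'joint_vel': array([-9.59594306e-04, -2.84048119e-03, -2.60330785e-03, -8.96773452e-04,
       -3.66204299e-05, -5.11575515e-04]), 'joint_efforts': array([ 1.86966208e-04, -4.95196724e+01, -3.87878859e+01,  6.97801961e-02,
        5.31814469e-02, -5.72406771e-05]), 'ee_pos': array([0.1748097 , 0.59955645, 0.22168524]), 'ee_rot': array([-4.44222775e-01, -3.10962921e+00,  2.30345498e-03]), 'force': array([-0.2313188 , -1.15315265, -1.00850576]), 'moment': array([ 0.01943189, -0.02206635,  0.01320076]), 'grip_force': 0.0, 'finger_gap': 0.9991117258459069}
side [ 0.19703288 -0.62192016  0.765656  ] [ 0.32841096  0.67382536 -0.66189548]
top [ 0.31894697 -0.0297298   1.24042937] [ 0.15991817  0.03032148 -0.98666448]
wrist [0.09721831 0.62169284 0.38417839] [ 0.28247299 -0.08387862 -0.95560106]
```

View pics/a_all.png

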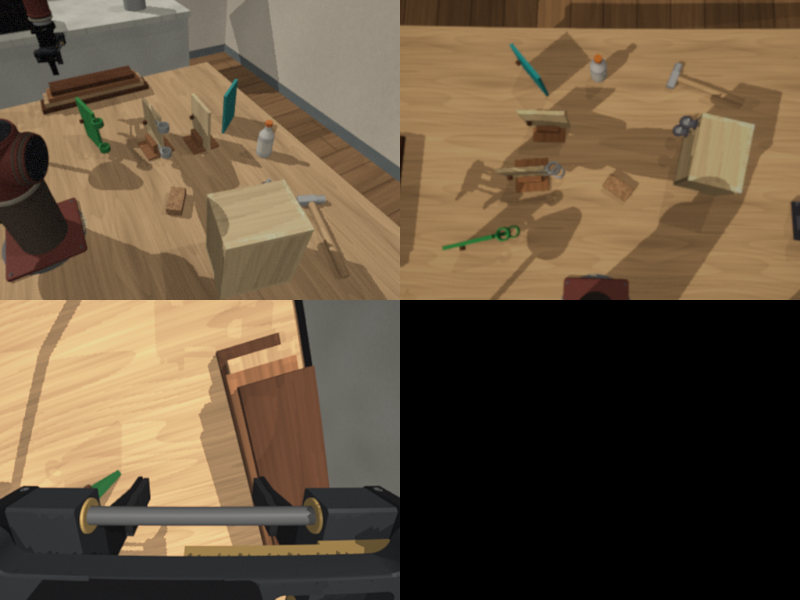

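```bash
python3 - <<'E'
from h import *
o=load('a')
def crop(n,x0,y0,w,h,W,H): return cv2.resize(o[n][0][y0:y0+h,x0:x0+w,::-1],(W,H),interpolation=cv2.INTER_CUBIC)
# top cam: scaled coordinates *1.28
a=crop('top',110,125,110,132-5,400,460) if 0 else crop('top',110,120,110,82,400,298)
b=crop('top',335,130,110,82,400,298)
c=crop('side',165,110,110,82,400,298)
d=crop('side',255,215,150,112,400,298)
cv2.imwrite('pics/b.png',np.vstack([np.hstack([a,b]),np.hstack([c,d])]))
W=cloud(o['top']); Ws=cloud(o['side'])
for n,Q in(('top',W),('side',Ws)):
    for nm,(lo,hi) in {'door':((.25,.05),(.55,.35)),'cup':((.25,-.4),(.65,-.05))}.items():
        pass
# height map summary from top: things above 0.15
P=W.reshape(-1,3); m=(P[:,2]>.14)&(P[:,0]>.2)&(P[:,0]<.7)&(abs(P[:,1])<.45)
lab=cv2.connectedComponentsWithStats(m.reshape(384,512).astype(np.uint8))
for i,s in enumerate(lab[2][1:],1):
    if s[4]>15:
        q=W[lab[1]==i]; print(s,q.min(0).round(3),q.max(0).round(3),np.median(q,0).round(3))
E
```

```text
[176 100   5   7  16] [0.696 0.181 0.142] [0.7   0.186 0.18 ] [0.698 0.184 0.163]
[150 141  63  11 616] [0.586 0.099 0.14 ] [0.6   0.238 0.196] [0.588 0.166 0.187]
[ 357  144   97  105 6948] [ 0.368 -0.425  0.141] [ 0.591 -0.235  0.247] [ 0.476 -0.329  0.24 ]
[121 206  85  18 673] [0.414 0.108 0.14 ] [0.452 0.293 0.195] [0.424 0.194 0.187]
[ 53 291  89  28 589] [0.201 0.247 0.14 ] [0.26  0.425 0.186] [0.228 0.313 0.178]
```

View pics/b.png

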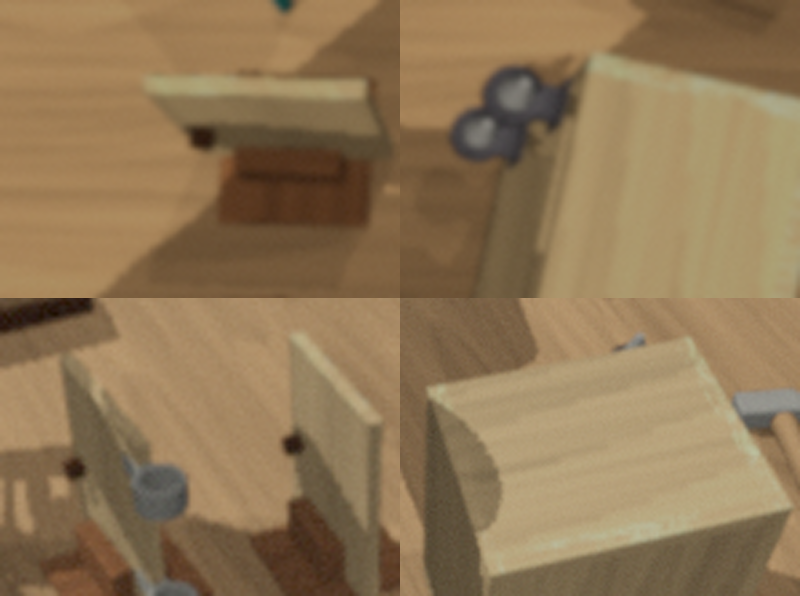

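```bash
cat >> h.py <<'E'
def ray(ci,uv):
    K=np.array(ci['camera_matrix']);R=np.array(ci['R'])
    p=cv2.undistortPoints(np.array([[uv]],float),K,np.array(ci['dist'],float))[0,0]
    return -R.T@np.array(ci['t']), R.T@np.array([p[0],p[1],1])
def atz(ci,uv,z):
    c,d=ray(ci,uv); return c+d*(z-c[2])/d[2]
def tri(obs):
    A=np.zeros((3,3));b=np.zeros(3)
    for ci,uv in obs:
        c,d=ray(ci,uv);d=d/np.linalg.norm(d);M=np.eye(3)-np.outer(d,d);A+=M;b+=M@c
    return np.linalg.solve(A,b)
def line(q): # dominant direction, mean
    m=np.median(q,0); u,s,v=np.linalg.svd(q-q.mean(0),full_matrices=False); return q.mean(0),v[0],s/np.sqrt(len(q))
E
python3 - <<'E'
from h import *
o=load('a')
for n in('top','side'):
    im,d,ci=o[n]; W=cloud(o[n]); I=im.astype(int)
    sat=I.max(2)-I.min(2)
    def reg(lo,hi): return np.all((W>lo)&(W<hi),2)
    q=W[reg((.37,.10,.1835),(.5,.32,.2))&(sat>25)]
    m,v,s=line(q[:,:2]); print(n,'door top',len(q),q.mean(0).round(4),v,np.degrees(np.arctan2(v[1],v[0])),'ext',((q[:,:2]-m)@v).min(),((q[:,:2]-m)@v).max(), q[:,2].max())
    q=W[reg((.38,.05,.155),(.5,.15,.19))&(sat<25)]
    print(n,'kn',len(q),q.mean(0) if len(q) else'',q.min(0),q.max(0)); 
    q=W[reg((.35,-.5,.235),(.7,-.15,.26))]; 
    r=cv2.minAreaRect((q[:,:2]*1000).astype(np.float32)); print(n,'cup',r,cv2.boxPoints(r).round(),np.median(q[:,2]))
    for z0,z1 in((.178,.225),(.062,.11)):
        q=W[reg((.5,-.26,z0),(.66,-.12,z1))&(sat<25)]
        if len(q): print(n,'pin',z0,len(q),q.mean(0).round(4),q.min(0).round(4),q.max(0).round(4),'top',q[q[:,2].argmax()].round(4))
t=o['top'][2]
print('upper tip',atz(t,(366.6,155.3),.213),'lower tip',atz(t,(358.9,167.1),.098))
E
```

```text
top door top 357 [0.4251 0.2209 0.1899] [ 0.08276514 -0.99656908] -85.25247617110402 ext -0.07165175382665777 0.07007333466475031 0.19497837752032843
top kn 142 [0.43194362 0.12889996 0.17219199] [0.41354849 0.1077102  0.15819107] [0.44969048 0.14990308 0.17760197]
top cup ((477.51055908203125, -334.9237976074219), (143.70864868164062, 191.17652893066406), 76.61353302001953) [[ 368. -383.]
 [ 554. -427.]
 [ 587. -287.]
 [ 401. -243.]] 0.24016680633475906
top pin 0.178 158 [ 0.5696 -0.2484  0.1922] [ 0.5542 -0.2597  0.1783] [ 0.5887 -0.2363  0.2186] top [ 0.5727 -0.2536  0.2186]
top pin 0.062 122 [ 0.5699 -0.2486  0.0778] [ 0.5545 -0.2598  0.0646] [ 0.5893 -0.2362  0.1017] top [ 0.5739 -0.25    0.1017]
side door top 176 [0.4267 0.2173 0.1906] [ 0.0904974  -0.99589669] -84.80777694392178 ext -0.07590852267441041 0.06764097767105796 0.1940334786967293
side kn 183 [0.43319442 0.12483608 0.167925  ] [0.4160519  0.10752017 0.15520013] [0.45202092 0.14908926 0.17767509]
side cup ((480.58544921875, -334.1847229003906), (142.2807159423828, 191.11109924316406), 77.28861236572266) [[ 372. -383.]
 [ 558. -425.]
 [ 589. -286.]
 [ 403. -244.]] 0.24121024942587477
side pin 0.178 18 [ 0.5726 -0.2544  0.2111] [ 0.5693 -0.2584  0.2004] [ 0.5757 -0.2478  0.2175] top [ 0.5752 -0.2559  0.2175]
upper tip [ 0.56658162 -0.24949126  0.213     ] lower tip [ 0.56456726 -0.25515439  0.098     ]
```

```bash
cat >> h.py <<'E'
def to(pos,head):
    "shift (mm) and turn in tool axes from the present pose to tool-down pose with tool x at heading (deg)"
    s=env.get_state(); R=Ro.from_rotvec(s['ee_rot']); h=np.radians(head)
    x=np.array([np.cos(h),np.sin(h),0]); z=np.array([0,0,-1.]); T=Ro.from_matrix(np.stack([x,np.cross(z,x),z],1))
    tx=R.as_matrix()[:,0]
    print('t',s['t'],'pos',s['ee_pos'].round(4),'head',np.degrees(np.arctan2(tx[1],tx[0])).round(2),'F',s['force'].round(1),'gap',s['finger_gap'])
    print('slide',(R.inv().apply(np.array(pos)-s['ee_pos'])*1000).round(1),'ang',(R.inv()*T).as_rotvec().round(4))
E
python3 - <<'E'
from h import *
to((.175,.6,.32),163.7)
to((.4258,.213,.32),94.9)
E
```

```text
t 0.15 pos [0.1748 0.5996 0.2217] head 163.74 F [-0.2 -1.2 -1. ] gap 0.9991117258459069
slide [ -0.    0.3 -98.3] ang [-0.0015 -0.0002  0.0007]
t 0.15 pos [0.1748 0.5996 0.2217] head 163.74 F [-0.2 -1.2 -1. ] gap 0.9991117258459069
slide [-349.2 -301.   -97.9] ang [-1.4000e-03  7.0000e-04  1.2015e+00]
```

Emit:
arm_command(
  slide=[
    [0,0,-60],
    [-35,-30,-98],
    [-85,-73,-98],
    [-130,-112,-98],
    [-175,-150,-98],
    [-220,-190,-98],
    [-265,-228,-98],
    [-310,-267,-98],
    [-349,-301,-98],
    [-349,-301,-98],
  ],
  angular=[
    [0,0,0],
    [0,0,0.15],
    [0,0,0.3],
    [0,0,0.45],
    [0,0,0.6],
    [0,0,0.75],
    [0,0,0.9],
    [0,0,1.05],
    [0,0,1.2],
    [0,0,1.2],
  ],
  hand=1,
)

```text
t: 1.4
ee_pos: [0.4271, 0.2105, 0.3202]
ee_rot: [2.13, 2.309, -0.001]
force: [-0.2, 0.6, -0.0]
finger_gap: 0.996
grip_force: 0.0
```

```bash
python3 - <<'E'
from h import *
to((.4258,.213,.149),94.9)
o=grab(['wrist'],'c'); W=cloud(o['wrist']); im=o['wrist'][0].astype(int)
sat=im.max(2)-im.min(2)
def reg(lo,hi): return np.all((W>lo)&(W<hi),2)
q=W[reg((.37,.10,.1835),(.5,.32,.2))&(sat>25)]
if len(q):
    m,v,s=line(q[:,:2]); e=(q[:,:2]-m)@v; print('door top',len(q),q.mean(0).round(4),np.degrees(np.arctan2(v[1],v[0])),'ext',m+v*e.min(),m+v*e.max(),q[:,2].max(),s)
q=W[reg((.38,.05,.155),(.5,.15,.19))&(sat<25)]
print('kn',len(q)); 
if len(q): print(q.min(0),q.max(0))
E
```

```text
t 1.4 pos [0.4271 0.2105 0.3202] head 94.63 F [-0.2  0.6 -0. ] gap 0.995965822821997
slide [  2.8  -1.  171.2] ang [-0.0004  0.0009 -0.0048]
door top 1364 [0.4265 0.2272 0.1904] -85.29485925152453 ext [0.42129261 0.29055223] [0.4327526  0.15131473] 0.19341865678583262 [0.04015519 0.00351103]
kn 483
[0.41580791 0.10922947 0.15501042] [0.45301851 0.14644785 0.17611025]
```

View pics/c_wrist.png

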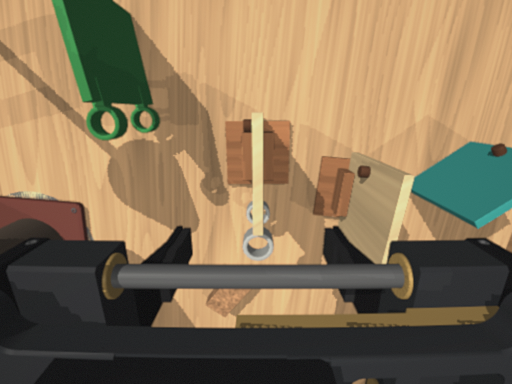

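Emit:
arm_command(
  slide=[
    [2,0,40],
    [2.5,0.5,80],
    [2.5,0.5,120],
    [2.5,0.5,150],
    [2.5,0.5,169],
    [2.5,0.5,169],
    [2.5,0.5,169],
  ],
  angular=[
    [0,0,0],
    [0,0,0],
    [0,0,0],
    [0,0,0],
    [0,0,0],
    [0,0,0],
    [0,0,0],
  ],
)

```text
t: 2.33
ee_pos: [0.4261, 0.2168, 0.1525]
ee_rot: [2.12, 2.318, 0.002]
force: [0.2, -0.9, -0.3]
finger_gap: 1.002
grip_force: 0.0
```

Emit:
arm_command(
  slide=[
    [0,0,0],
    [0,0,0],
    [0,0,0],
    [0,0,0],
    [0,0,0],
    [0,0,0],
    [0,0,0],
    [0,0,0],
  ],
  angular=[
    [0,0,0],
    [0,0,0],
    [0,0,0],
    [0,0,0],
    [0,0,0],
    [0,0,0],
    [0,0,0],
    [0,0,0],
  ],
  hand=0,
)

```text
t: 3.32
ee_pos: [0.426, 0.2158, 0.1515]
ee_rot: [-2.123, -2.316, 0.0]
force: [-0.6, 0.4, -0.3]
finger_gap: 0.167
grip_force: 0.0
```

Emit:
arm_command(
  slide=[
    [0,0,0],
    [0,0,0],
    [0,0,0],
    [0,0,0],
  ],
  angular=[
    [0,0,0],
    [0,0,0],
    [0,0,0],
    [0,0,0],
  ],
)

```text
t: 3.82
ee_pos: [0.426, 0.2159, 0.1515]
ee_rot: [-2.123, -2.316, 0.0]
force: [0.2, 0.0, 0.7]
finger_gap: 0.139
grip_force: 30.0
```

Emit:
arm_command(
  slide=[
    [0,0,-10],
    [0,0,-25],
    [0,0,-45],
    [0,0,-65],
    [0,0,-85],
    [0,0,-100],
    [0,0,-110],
    [0,0,-110],
    [0,0,-110],
  ],
  angular=[
    [0,0,0],
    [0,0,0],
    [0,0,0],
    [0,0,0],
    [0,0,0],
    [0,0,0],
    [0,0,0],
    [0,0,0],
    [0,0,0],
  ],
)

```text
t: 4.95
ee_pos: [0.4256, 0.2157, 0.2607]
ee_rot: [-2.122, -2.315, 0.002]
force: [-0.0, -0.9, -3.8]
finger_gap: 0.137
grip_force: 30.0
```

```bash
cat > door.py <<'E'
from h import *
def door(tag):
    s=env.get_state(); o=grab(['wrist'],tag); W=cloud(o['wrist']); im=o['wrist'][0].astype(int)
    R=Ro.from_rotvec(s['ee_rot']); p=s['ee_pos']; L=(W-p)@R.as_matrix()   # tool frame
    sat=im.max(2)-im.min(2)
    def reg(lo,hi): return np.all((L>lo)&(L<hi),2)
    top=L[reg((.02,-.03,-.06),(.09,.03,0))&(sat>25)]; top=top[top[:,2]<np.percentile(top[:,2],10)+.006]
    k=L[reg((-.13,-.04,-.05),(-.05,.04,.03))&(sat<25)]
    print('tool-frame top edge n',len(top),'mean',(top.mean(0)*1e3).round(1),'slope y/x',np.polyfit(top[:,0],top[:,1],1)[0].round(4),'slope z/x',np.polyfit(top[:,0],top[:,2],1)[0].round(4),'xmax',top[:,0].max().round(4))
    print('kn n',len(k),'min',(k.min(0)*1e3).round(1),'max',(k.max(0)*1e3).round(1))
    return o,L,s
E
python3 - <<'E'
from door import *
door('d')
to((0,0,0),0)
o=grab(['top'],'d2')
W=cloud(o['top']); im=o['top'][0].astype(int); sat=im.max(2)-im.min(2)
# pins
for z0,z1 in((.178,.225),(.062,.11)):
    m=np.all((W>(.54,-.285,z0))&(W<(.61,-.22,z1)),2)&(sat<25); q=W[m]
    c,r=cv2.minEnclosingCircle((q[:,:2]*1000).astype(np.float32)); print(len(q),c,r,q[q[:,2]>q[:,2].max()-.01].mean(0))
E
```

```text
tool-frame top edge n 2848 mean [ 49.2   0.6 -38.9] slope y/x -0.0009 slope z/x 0.0013 xmax 0.0749Traceback (most recent call last):
  File "<stdin>", line 2, in <module>
  File "door.py", line 10, in door
    print('kn n',len(k),'min',(k.min(0)*1e3).round(1),'max',(k.max(0)*1e3).round(1))
                               ~~~~~^^^
    return umr_minimum(a, axis, None, out, keepdims, initial, where)
ValueError: zero-size array to reduction operation minimum which has no identity
```

View pics/d_wrist.png

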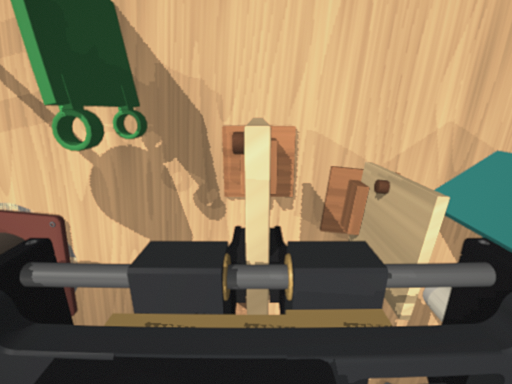

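```bash
python3 - <<'E'
from door import *
to((0,0,0),0)
o=grab(['top','side'],'d2')
for n in('top','side'):
  W=cloud(o[n]); im=o[n][0].astype(int); sat=im.max(2)-im.min(2)
  q=W[np.all((W>(.35,-.5,.235)) &(W<(.7,-.15,.26)),2)]; print(cv2.boxPoints(cv2.minAreaRect((q[:,:2]*1000).astype(np.float32))).round(1).tolist())
  for z0,z1 in((.178,.225),(.062,.11)):
    m=np.all((W>(.54,-.285,z0))&(W<(.61,-.22,z1)),2)&(sat<25); q=W[m]
    if len(q)<5: continue
    c,r=cv2.minEnclosingCircle((q[:,:2]*1000).astype(np.float32)); print(n,len(q),c,r,q[q[:,2]>q[:,2].max()-.01].mean(0).round(4), np.median(q,0).round(4))
    d=q[q[:,2]<z0+.012]; print('  disc',len(d),d.min(0).round(4),d.max(0).round(4))
im=o['top'][0][125:205,340:440,::-1]
cv2.imwrite('pics/e.png',cv2.resize(im,(750,600),interpolation=cv2.INTER_CUBIC))
E
```

```text
t 5.0 pos [0.4255 0.2157 0.2606] head 94.99 F [-1.5  0.4 -3.2] gap 0.13567602001568593
slide [-177.8 -442.2  261.4] ang [-1.0000e-03  1.7000e-03  1.6578e+00]
[[367.6000061035156, -382.20001220703125], [554.2000122070312, -426.5], [587.4000244140625, -286.6000061035156], [400.8999938964844, -242.3000030517578]]
top 277 (567.1767578125, -260.07318115234375) 24.221338272094727 [ 0.5722 -0.253   0.213 ] [ 0.5675 -0.2566  0.1867]
  disc 185 [ 0.5517 -0.282   0.1785] [ 0.5906 -0.2364  0.1898]
top 193 (570.9430541992188, -261.15655517578125) 23.804428100585938 [ 0.5721 -0.2641  0.1011] [ 0.5685 -0.2562  0.072 ]
  disc 115 [ 0.5554 -0.2809  0.0644] [ 0.5899 -0.2383  0.0739]
[[371.5, -382.20001220703125], [557.9000244140625, -425.3999938964844], [590.0999755859375, -286.6000061035156], [403.70001220703125, -243.3000030517578]]
side 25 (575.088134765625, -247.41275024414062) 10.986924171447754 [ 0.5737 -0.2549  0.2131] [ 0.5734 -0.2536  0.2123]
  disc 2 [ 0.5757 -0.2381  0.1859] [ 0.5768 -0.2364  0.187 ]
```

View pics/e.png

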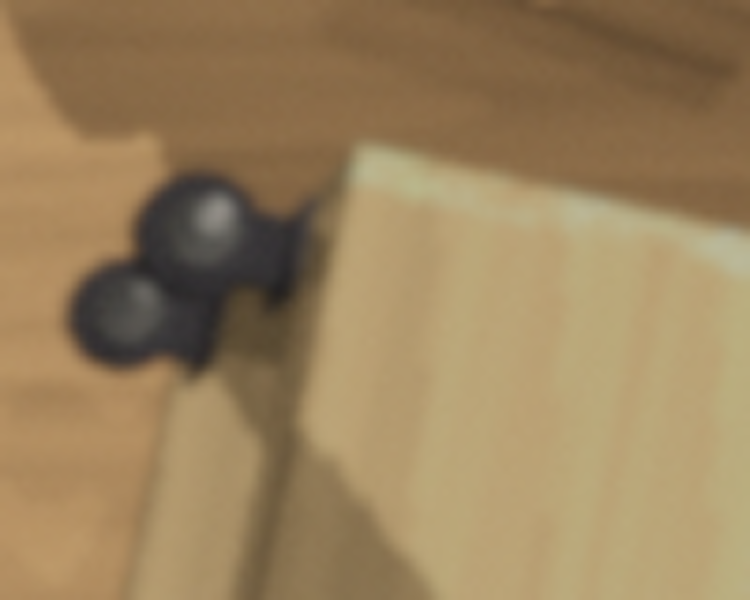

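```bash
python3 - <<'E'
from h import *
t=load('d2')['top'][2]
for uv,z in(((366.1,156.6),.185),((368.4,153.7),.213),((356.3,166.7),.07)): print(atz(t,uv,z).round(4))
E
```

```text
[ 0.5703 -0.2543  0.185 ]
[ 0.5702 -0.2534  0.213 ]
[ 0.5715 -0.2543  0.07  ]
```

```bash
python3 - <<'E'
from h import *
to((.43,-.04,.26),95)
to((.612,-.079,.241),77)
E
```

```text
t 5.1 pos [0.4256 0.2157 0.2607] head 94.98 F [ 0.5  0.1 -3.5] gap 0.13641236900038534
slide [-255.1  -17.8    0.8] ang [-0.0015  0.0003 -0.0003]
t 5.1 pos [0.4256 0.2157 0.2607] head 94.98 F [ 0.5  0.1 -3.5] gap 0.13641236900038534
slide [-309.8  160.1   19.6] ang [-0.0014  0.0006  0.3138]
```

Emit:
arm_command(
  slide=[
    [-15,0,0],
    [-45,-3,0],
    [-85,-6,0],
    [-125,-9,0],
    [-165,-12,0],
    [-205,-15,0],
    [-240,-17,0],
    [-270,0,0],
    [-285,25,5],
    [-292,50,10],
  ],
  angular=[
    [0,0,0],
    [0,0,0],
    [0,0,0],
    [0,0,0],
    [0,0,0],
    [0,0,0],
    [0,0,0],
    [0,0,0.05],
    [0,0,0.1],
    [0,0,0.15],
  ],
)

```text
t: 6.35
ee_pos: [0.5015, -0.0728, 0.2514]
ee_rot: [2.294, 2.146, -0.001]
force: [-0.5, 0.1, -2.8]
finger_gap: 0.137
grip_force: 30.0
```

```bash
python3 - <<'E'
from h import *
to((.612,-.079,.241),77)
E
```

```text
t 6.35 pos [ 0.5015 -0.0728  0.2514] head 86.18 F [-0.5  0.1 -2.8] gap 0.1373314365147532
slide [  1.2 110.7  10.3] ang [-0.      0.0006  0.1601]
```

Emit:
arm_command(
  slide=[
    [0,20,4],
    [0,50,8],
    [0,80,10],
    [1,105,10],
    [1,109,10],
    [1,109,10],
    [1,109,10],
  ],
  angular=[
    [0,0,0.04],
    [0,0,0.08],
    [0,0,0.12],
    [0,0,0.16],
    [0,0,0.16],
    [0,0,0.16],
    [0,0,0.16],
  ],
)

```text
t: 7.22
ee_pos: [0.6092, -0.0768, 0.2415]
ee_rot: [-2.454, -1.96, 0.001]
force: [0.2, 0.8, -3.5]
finger_gap: 0.133
grip_force: 30.0
```

```bash
cat > kn.py <<'E'
from h import *
import sys
tag=sys.argv[1]
o=grab(['top','side'],tag)
s=env.get_state(); R=Ro.from_rotvec(s['ee_rot']).as_matrix(); k=s['ee_pos']+R@np.array([-.089,.0,.116])
print('predicted knuckle underside',k.round(4))
def crop(n,X,w=100,h=75):
    ci=o[n][2]; uv=cv2.projectPoints(np.array([X]),cv2.Rodrigues(np.array(ci['R']))[0],np.array(ci['t'],float),np.array(ci['camera_matrix'],float),np.array(ci['dist'],float))[0][0,0]
    x0,y0=int(uv[0]-w/2),int(uv[1]-h/2); print(n,'crop origin',x0,y0)
    return cv2.resize(o[n][0][y0:y0+h,x0:x0+w,::-1],(w*4,h*4),interpolation=cv2.INTER_CUBIC)
X=np.array([.58,-.22,.19])
cv2.imwrite(f'pics/{tag}.png',np.hstack([crop('top',X),crop('side',X)]))
E
python3 kn.py f
python3 - <<'E'
from h import *
to((.592,-.1668,.241),77)
E
```

```text
predicted knuckle underside [ 0.5899 -0.1635  0.1259]
top crop origin 301 114
side crop origin 284 188
t 7.325 pos [ 0.6095 -0.0767  0.2418] head 77.23 F [-0.4 -0.3 -2.7] gap 0.13639947707956002
slide [-91.8   2.8   0.9] ang [0.0002 0.0001 0.0039]
```

View pics/f.png

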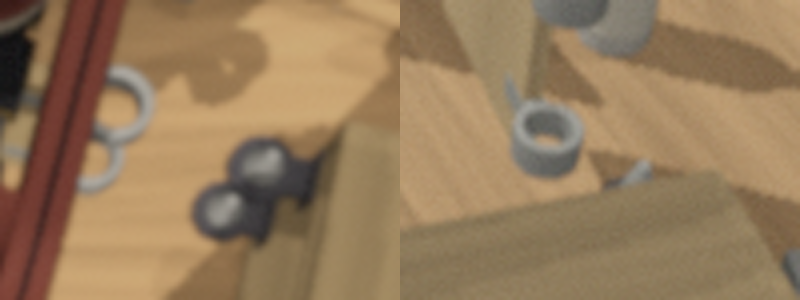

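```bash
python3 - <<'E'
from h import *
o=load('f')
def d(n,uv,z): print(n,atz(o[n][2],uv,z).round(4))
d('top',(330.5,139.4),.265); d('side',(320.6,218.1),.265)
d('side',(343.3,230),.215); d('top',(301+268/4-.4,114+150/4-.4),.215); d('top',(301+262/4-.4,114+170/4-.4),.185)
for n in('top','side'):
  W=cloud(o[n]); im=o[n][0].astype(int); sat=im.max(2)-im.min(2)
  q=W[np.all((W>(.55,-.22,.258))&(W<(.64,-.12,.28)),2)&(sat<25)]
  print(n,len(q),q.min(0).round(4),q.max(0).round(4),q.mean(0).round(4))
  q=W[np.all((W>(.54,-.285,.205))&(W<(.61,-.22,.225)),2)&(sat<40)]; print(len(q),q.mean(0).round(4))
E
```

```text
top [ 0.5872 -0.1637  0.265 ]
side [ 0.5187 -0.2457  0.265 ]
side [ 0.5723 -0.2549  0.215 ]
top [ 0.5756 -0.2514  0.215 ]
top [ 0.5715 -0.2543  0.185 ]
top 79 [ 0.5691 -0.1795  0.2586] [ 0.6064 -0.1214  0.2669] [ 0.5874 -0.1682  0.2633]
29 [ 0.5721 -0.2557  0.2113]
side 184 [ 0.571  -0.1819  0.2581] [ 0.6104 -0.1218  0.2675] [ 0.5895 -0.1622  0.2635]
27 [ 0.5741 -0.2541  0.2122]
```

Emit:
arm_command(
  slide=[
    [-10,1,0],
    [-25,2,0],
    [-40,3,0],
    [-55,4,0],
    [-70,4,0],
    [-85,4,0],
    [-92,4,0],
    [-92,4,0],
    [-92,4,0],
  ],
  angular=[
    [0,0,0],
    [0,0,0],
    [0,0,0],
    [0,0,0],
    [0,0,0],
    [0,0,0],
    [0,0,0],
    [0,0,0],
    [0,0,0],
  ],
)

```text
t: 8.45
ee_pos: [0.5937, -0.1668, 0.2416]
ee_rot: [-2.454, -1.961, -0.0]
force: [-0.5, 0.9, -3.1]
finger_gap: 0.135
grip_force: 30.0
```

```bash
python3 kn.py g
python3 - <<'E'
from h import *
to((.5932,-.1672,.241),77)
o=load('g')
for n in('top','side'):
  W=cloud(o[n]); im=o[n][0].astype(int); sat=im.max(2)-im.min(2)
  q=W[np.all((W>(.53,-.30,.256))&(W<(.62,-.21,.28)),2)&(sat<25)]
  print(n,len(q),q.min(0).round(4),q.max(0).round(4),q.mean(0).round(4))
  q=W[np.all((W>(.54,-.285,.195))&(W<(.61,-.22,.225)),2)&(sat<40)]; print(len(q),q.mean(0).round(4))
E
```

```text
predicted knuckle underside [ 0.5741 -0.2534  0.1255]
top crop origin 301 114
side crop origin 284 188
t 8.55 pos [ 0.5938 -0.1666  0.2415] head 77.26 F [-0.6  0.4 -3.6] gap 0.1373370435073029
slide [-0.7 -0.4  0.5] ang [-0.     -0.0002  0.0046]
top 14 [ 0.5706 -0.2337  0.2568] [ 0.5783 -0.2162  0.2655] [ 0.5741 -0.2269  0.2608]
0 [nan nan nan]
side 243 [ 0.5553 -0.2715  0.2561] [ 0.5928 -0.2121  0.2669] [ 0.5735 -0.251   0.2624]
27 [ 0.5746 -0.2494  0.2097]<stdin>:8: RuntimeWarning: Mean of empty slice.
  ret = um.true_divide(
```

View pics/g.png

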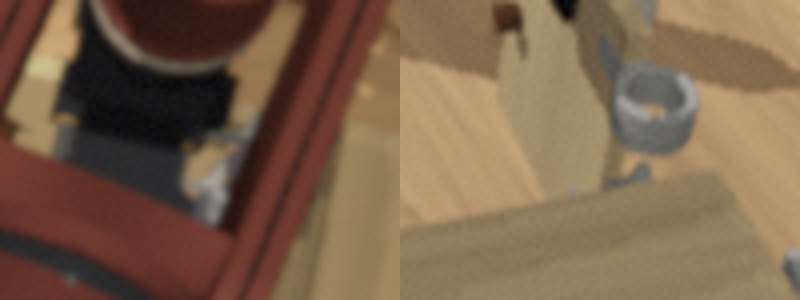

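```bash
python3 - <<'E'
from h import *
c=load('g')['side'][2]
print(atz(c,(347.3,209.4),.2645),atz(c,(344.3,228.8),.214))
im=load('g')['side'][0][195:245,320:375,::-1]
f=load('f')['side'][0][195:245,320:375,::-1]
cv2.imwrite('pics/g2.png',np.hstack([cv2.resize(x,(385,350),interpolation=cv2.INTER_CUBIC) for x in(im,f)]))
E
```

```text
[ 0.57664261 -0.24896146  0.2645    ] [ 0.57666467 -0.25254332  0.214     ]
```

View pics/g2.png

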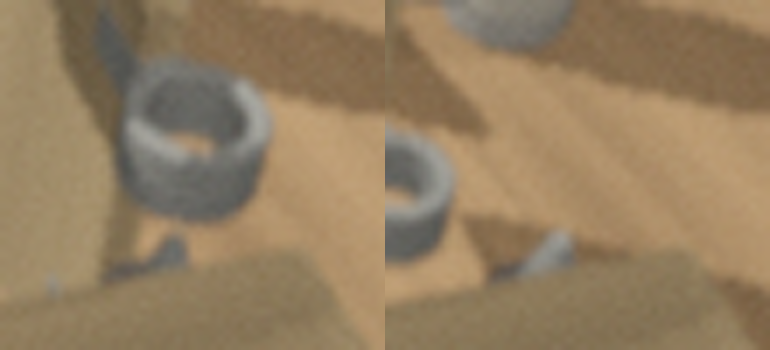

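Emit:
arm_command(
  slide=[
    [0,0,6],
    [0,0,12],
    [0,0,18],
    [0,0,23],
    [0,0,27],
    [0,0,31],
    [0,0,35],
    [0,0,38],
    [0,0,38],
    [0,0,38],
  ],
  angular=[
    [0,0,0],
    [0,0,0],
    [0,0,0],
    [0,0,0],
    [0,0,0],
    [0,0,0],
    [0,0,0],
    [0,0,0],
    [0,0,0],
    [0,0,0],
  ],
)

```text
t: 9.8
ee_pos: [0.5937, -0.1672, 0.2037]
ee_rot: [2.455, 1.96, 0.0]
force: [-0.0, 0.5, -3.4]
finger_gap: 0.137
grip_force: 30.0
```

Emit:
arm_command(
  slide=[
    [0,0,2],
    [0,0,4],
    [0,0,6],
    [0,0,8],
    [0,0,10],
    [0,0,12],
    [0,0,12],
  ],
  angular=[
    [0,0,0],
    [0,0,0],
    [0,0,0],
    [0,0,0],
    [0,0,0],
    [0,0,0],
    [0,0,0],
  ],
)

```text
t: 10.68
ee_pos: [0.5935, -0.1671, 0.1912]
ee_rot: [-2.455, -1.96, 0.0]
force: [-0.0, -0.1, -3.0]
finger_gap: 0.135
grip_force: 30.0
```

Still free of contact, with the underside near 75 mm; go gently to the foot.

Emit:
arm_command(
  slide=[
    [0,0,1],
    [0,0,2],
    [0,0,3],
    [0,0,4],
    [0,0,5],
    [0,0,5],
  ],
  angular=[
    [0,0,0],
    [0,0,0],
    [0,0,0],
    [0,0,0],
    [0,0,0],
    [0,0,0],
  ],
)

```text
t: 11.42
ee_pos: [0.5937, -0.1672, 0.1866]
ee_rot: [2.455, 1.96, -0.0]
force: [-0.1, -0.3, -3.1]
finger_gap: 0.136
grip_force: 30.0
```

Emit:
arm_command(
  slide=[
    [0,0,0.5],
    [0,0,1],
    [0,0,1.5],
    [0,0,1.5],
  ],
  angular=[
    [0,0,0],
    [0,0,0],
    [0,0,0],
    [0,0,0],
  ],
)

```text
t: 11.92
ee_pos: [0.5941, -0.1672, 0.1862]
ee_rot: [2.454, 1.96, 0.001]
force: [-1.6, 2.5, 5.8]
finger_gap: 0.133
grip_force: 30.0
```

```bash
python3 - <<'E'
from h import *
o=grab(['side'],'i'); im=o['side'][0][195:270,310:390,::-1]
cv2.imwrite('pics/i.png',cv2.resize(im,(640,600),interpolation=cv2.INTER_CUBIC))
to((0,0,0),77)
W=cloud(o['side']); I=o['side'][0].astype(int); sat=I.max(2)-I.min(2)
q=W[np.all((W>(.54,-.29,.19))&(W<(.62,-.22,.24)),2)&(sat<25)]; print(len(q),np.percentile(q,[2,50,98],axis=0).round(4))
E
```

```text
t 11.975 pos [ 0.5941 -0.1672  0.1862] head 77.23 F [-1.9  2.3  4.5] gap 0.1346163986209098
slide [  31.8 -616.6  185.4] ang [0.0014 0.0002 0.0039]
169 [[ 0.5569 -0.2586  0.1923]
 [ 0.5758 -0.2434  0.2086]
 [ 0.5908 -0.2222  0.2159]]
```

View pics/i.png

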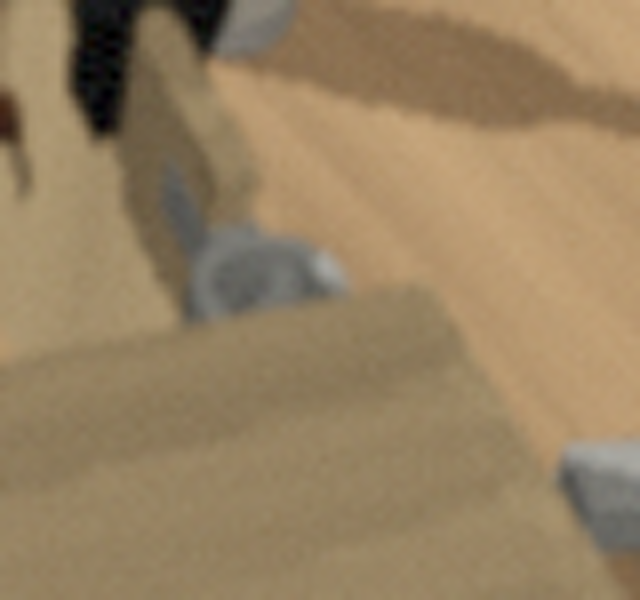

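Emit:
arm_command(
  slide=[
    [0,0,0],
    [0,0,0],
    [0,0,0],
    [0,0,0],
    [0,0,0],
    [0,0,0],
  ],
  angular=[
    [0,0,0],
    [0,0,0],
    [0,0,0],
    [0,0,0],
    [0,0,0],
    [0,0,0],
  ],
  hand=0.7,
)

```text
t: 12.72
ee_pos: [0.5936, -0.1672, 0.185]
ee_rot: [2.455, 1.96, 0.0]
force: [0.8, 0.3, 0.3]
finger_gap: 0.678
grip_force: 0.0
```

Emit:
arm_command(
  slide=[
    [0,0,-8],
    [0,0,-25],
    [0,0,-50],
    [0,0,-80],
    [0,0,-110],
    [0,0,-130],
    [40,0,-130],
    [85,0,-130],
    [120,0,-130],
    [120,0,-130],
  ],
  angular=[
    [0,0,0],
    [0,0,0],
    [0,0,0],
    [0,0,0],
    [0,0,0],
    [0,0,0],
    [0,0,0],
    [0,0,0],
    [0,0,0],
    [0,0,0],
  ],
)

```text
t: 13.98
ee_pos: [0.6205, -0.0477, 0.3155]
ee_rot: [-2.451, -1.965, -0.001]
force: [0.9, 0.1, -0.2]
finger_gap: 0.702
grip_force: 0.0
```

```bash
python3 - <<'E'
from h import *
to((0,0,0),77)
o=grab(['side','top','wrist'],'j')
for n in o:
  W=cloud(o[n]); I=o[n][0].astype(int); sat=I.max(2)-I.min(2)
  q=W[np.all((W>(.55,-.22,.205))&(W<(.68,-.05,.26)),2)&(sat>25)]
  if len(q)>10:
    m,v,_=line(q[:,:2]);e=(q[:,:2]-m)@v; top=q[q[:,2]>.215]; print(n,len(q),'top z',np.median(top[:,2]).round(4),'head',np.degrees(np.arctan2(v[1],v[0])),m+v*e.min(),m+v*e.max(),'z slope',np.polyfit((top[:,:2]-m)@v,top[:,2],1)[0])
  k=W[np.all((W>(.54,-.285,.19))&(W<(.61,-.22,.24)),2)&(sat<25)]
  if len(k)>5: print(n,'knuckle/pin',len(k),np.percentile(k,[3,50,97],axis=0).round(4))
c=lambda n,x,y,w,h:cv2.resize(o[n][0][y:y+h,x:x+w,::-1],(400,300),interpolation=cv2.INTER_CUBIC)
cv2.imwrite('pics/j.png',np.vstack([np.hstack([c('top',300,110,120,90),c('side',280,150,120,90)]),np.hstack([c('wrist',0,0,512,384),c('side',0,0,512,384)])]))
E
```

```text
t 13.975 pos [ 0.6205 -0.0477  0.3155] head 77.42 F [ 0.9  0.1 -0.2] gap 0.7016708439300263
slide [ -88.8 -616.   315.4] ang [ 0.0001 -0.0006  0.0073]
side 402 top z 0.2225 head -103.4538945874175 [ 0.61169845 -0.08760902] [ 0.57991144 -0.22048239] z slope 0.03149350268112527
side knuckle/pin 184 [[ 0.557  -0.2577  0.1931]
 [ 0.5776 -0.2424  0.2089]
 [ 0.5924 -0.2267  0.2161]]
top 347 top z 0.2215 head 76.42437322741483 [ 0.5782054  -0.22071673] [ 0.60976124 -0.09003733] z slope -0.041692252988703174
top knuckle/pin 282 [[ 0.5539 -0.2806  0.1921]
 [ 0.5704 -0.2506  0.2057]
 [ 0.5885 -0.2286  0.2138]]
wrist 698 top z 0.2206 head -103.0561679366678 [ 0.61299332 -0.09104389] [ 0.59033664 -0.1887437 ] z slope 0.04367625660008439
```

View pics/j.png

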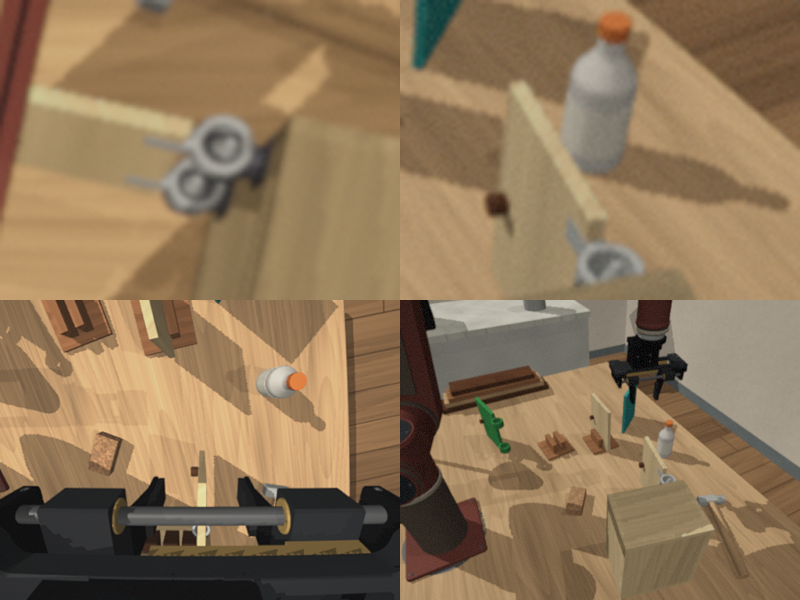

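```bash
python3 -c "
from plant import env
print(env.job_done())"
```

```text
the job is handed in; nothing more can be done
None
```

The door hangs with both knuckles on the two hinge pins and the gripper clear of it; the final camera check read the knuckles at the fully-home height. The plain front still stands in its stand, and I handed the job in at about 14 s.

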